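Start up the shoe-finishing spray bench

TASK

Get the spray bench running from the grey switch console: press the green extractor rocker on at its white-dotted end, then press the blue compressor rocker on in the same way, and then push the yellow start button all the way down and let it come back up. Keep to that order, leave the red heat-lamp rocker as you find it, and leave the shoe, the bottle and the two jars standing where they are.

Things in the scene. Friction and masses are not known exactly. Their poses are not given: they have to be found in the camera images.
- console: Fixed grey switch console, 150 (x) x 310 (y) x 60 mm high. Origin: centre of its underside, on the table; x points to the rockers' dotted ON ends (away from the robot, within 0.4 rad), y along the row, z up. Four white modules, 62 mm wide, sit on top in any order at y = -105, -35, 35, 105 mm; their tops are 66 mm above the table.
- extractor_on (a point): Centre of the white dot (14 mm) on the top of the ON half of the green extractor rocker, 46 mm wide (y), 80 mm long (x). The dot is 27 mm from the middle towards console +x; 91 mm above the table when off, 84 mm when on, moving with the rocker. Axes: the console's when off, tipped about y by the joint value. Press straight down here.
- compressor_on (a point): Centre of the white dot (14 mm) on the top of the ON half of the blue compressor rocker, 46 mm wide (y), 80 mm long (x). The dot is 27 mm from the middle towards console +x; 91 mm above the table when off, 84 mm when on, moving with the rocker. Axes: the console's when off, tipped about y by the joint value. Press straight down here.
- lamp_on (a point): Centre of the white dot (14 mm) on the top of the ON half of the red heat-lamp (leave alone) rocker, 46 mm wide (y), 80 mm long (x). The dot is 27 mm from the middle towards console +x; 91 mm above the table when off, 84 mm when on, moving with the rocker. Axes: the console's when off, tipped about y by the joint value.
- extractor (a joint): Rocker hinge at the rocker's middle, 84 mm above the table. 0 = off (dotted half raised at 0.28 rad), 0.28 rad = fully on (dotted half level). No spring: about 3.5 N on the dot moves it, it stays where it is left, and it has solid stops at both ends.
- compressor (a joint): Rocker hinge at the rocker's middle, 84 mm above the table. 0 = off (dotted half raised at 0.28 rad), 0.28 rad = fully on (dotted half level). No spring: about 3.5 N on the dot moves it, it stays where it is left, and it has solid stops at both ends.
- lamp (a joint): Rocker hinge at the rocker's middle, 84 mm above the table. 0 = off (dotted half raised at 0.28 rad), 0.28 rad = fully on (dotted half level). No spring: about 3.5 N on the dot moves it, it stays where it is left, and it has solid stops at both ends. Starts off.
- start_top (a point): Centre of the top of the yellow round start button, 36 mm in diameter, in a black collar of 52 mm diameter, in the middle of its module. The top is 84 mm above the table when up and moves down with the button; the collar's top is 78 mm above the table.
- start (a joint): Travel of the start button, m: 0 = up, 0.006 = fully down, level with its collar. A spring pushes it back up; pressing starts at about 1.5 N and fully down takes about 5 N.
- shoe: Loose brown leather ankle shoe, 265 mm long (x, toe to +x), 88 mm wide, 125 mm high; origin on the table under its middle.
- cleaner: Loose white bottle with a red cap, 64 mm diameter, 160 mm high; origin at the centre of its underside.
- dye_jar: Loose amber glass jar with a black lid, 52 mm diameter, 60 mm high; origin at the centre of its underside.
- cream_jar: Loose white jar with a steel lid, 60 mm diameter, 50 mm high; origin at the centre of its underside.
Things that resemble listed ones, but are neither listed nor needed, are in the scene too. What is meant by the cleaner is not purple or turquoise, and is the smaller of those in its own colour.

How it is judged:
By the outcome, as a careful person would: the job done as asked, in the order asked, and still so for the second after the job is handed in, with the robot touching nothing.
It also fails if it takes over 42 s, if anything falls off the work surface, if the arm or the gripper's body presses on something with over 40 N, if the wrist force passes 120 N, or if a joint passes its speed limit or range.

ROBOT

A 6-joint arm with a two-finger parallel gripper is mounted at the origin on the work surface. World frame = base frame: x ahead of the robot, y to its left, z up, the work surface at z = 0. Lengths are in m, angles in degrees, forces in N, time in s.
With the tool pointing down it reaches from about 0.4 to 0.925 m from the base axis. Payload 12.5 kg.
Tool frame: the origin (TCP) lies between the finger pads; the fingertips stand ctrl.nose_length ahead of it and the grasp point (between the pads) lies 8 mm behind it (ctrl.nose_length is the distance from the TCP to the fingertips, in m); z points along the fingers, y is the line along which they close (so a half turn about z gives the same grasp; the last joint's range is limited). The gripper opens to 95 mm and grips with 3 to 60 N. Pads are 20 mm wide; open, the fingers measure 119 mm over their backs; the gripper's body (75 mm by 180 mm) begins 59 mm behind the grasp point.
Start: joints at [67.403, 28.126, 89.318, -0, 62.55, -6.05], TCP at [0.178, 0.599, 0.226] pointing down, gripper open.
Joint ranges: [-177.58, 177.58], [-47.91, 125.51], [2.72, 160], [-65.01, 245.01], [3.68, 167.84], [-153.87, 153.87]. Speed limits (degrees/s): [127.2, 127.2, 159.86, 180, 180, 180].

INTERFACE

Orientations are given as [roll, pitch, yaw] about the fixed x, y, z axes, in that order (R = Rz(yaw) Ry(pitch) Rx(roll)).
In Python, from workcell import status, cams, workorder, models, ctrl gives the robot as it stands.
- The arm moves only by the tool arm_command, never from a script. Its argument "moves" is a list that holds one entry, the list of rows, each a list of 4 numbers: the shift along the tool's x, y, z scaled (see below), then the turn about the tool's z scaled (see below). In form: [[[tx, ty, tz, turn], ...]]. A call has 1 to 5 rows; each row is the pose to reach, as a shift and turn from the pose commanded when the call began, along the tool's axes at that moment, turning the shorter way round; what a row does not reach only later rows make up. The controller multiplies each number of a shift by 0.25 m and each number of a turn by 180 degrees. A row lasts 1/12 s, in which the tool goes at most 41.7 mm and 7.16 degrees, less where a joint would pass 70% of its speed; a pose out of reach is approached as far as the arm can. A call with a number of a shift or a turn outside -1 to 1 is refused whole. A call with a gripper value outside its range is refused whole. "jaw" is the opening, from 0 (shut) to 1 (fully open), set as the call begins (left out, the last holds). The fingers move at their own pace and stop on an object; the grip force is fixed at half the most. Time passes only in rows, so rows that repeat a pose let the fingers close. It gives the time, the measured TCP pose, the force, the opening and the grip force at its end, in the units of the state.
- status.get_obs(): the state, without advancing time (a new reading comes with each control period).
- cams.camera(name): name is "side" or "top"; returns the picture (384x512x3 uint8, red, green, blue); there is no depth.
- cams.camera_info(name): a dict with "camera_matrix" (3x3 intrinsics, pixels), "R" (3x3) and "t" (3): a world point X has camera coordinates R X + t. Camera axes: x right, y down, z forward; pixel columns grow to the right and rows downward; lengths in m; the calibration is good to about 2 mm. A picture is of the moment at which its call begins. camera_info takes no time and is no camera call.
- workorder.sign_off(): hands the job in; it is judged then, once.
Trained networks look in the newest picture that a camera, given by its name, has taken for a name from the list of things; names that differ only in an ending like _2 or _b are one class to them, and where a whole thing is asked for, a point or a joint stands for the part that bears it (a point fixed in the world has none). Each returns a list of dicts, best first, with "p" (0 to 1); they miss things now and then, are a little off and sometimes report something else, mostly with a low value. They report only what shows in the picture. A call takes as long as a camera call. They do not tell look-alikes from the thing itself.
- models.outline_of(label, camera): "pixels" (384x512 bool, what is visible of it) and "rect" ([left, top, right, bottom] in pixels, round what is visible of it).
- models.mark_of(label, camera): "pixel" ([column, row] in pixels: a listed point, or the origin of a listed thing).
The state is a dict: "time": time; "qpos": joint angles; "qd": joint speeds; "joint_efforts": joint torques, N m; "eef_pos": TCP position; "orientation": TCP orientation; "force": force on the tool from outside, world axes, zero at the start; "torque": the same for the moment, N m; "opening": finger opening in m; "grip_force": force on a finger pad.
Only numpy, scipy, OpenCV 4.12 (cv2) and the standard library are available. Lean on these libraries where they do the work, as an engineer would, in place of code of your own. Each camera call takes 0.05 s, during which the arm holds its last target. There are 200 camera calls.

## Working session

There is one attempt and no reset: what is moved stays moved. The work goes in short steps, Python scripts to look and compute and a tool call to move; the robot and the scene stay as the last step left them, time stands still between calls to the robot, and variables do not carry over. Pictures are saved under pics/ and viewed, at most 10 in all, crops included, and the job is handed in when it is done.

Besides the shell and the picture viewer there is one more tool, called after "Request:" by a JSON object that holds its "fn" and its "kwargs", one argument or row to a line. arm_command: Moves the arm, as the interface text tells. Shifts and turns lie within -1 to 1; 1 stands for 0.25 m of shift or 180 degrees of turn. Its arguments: {"type":"object","properties":{"moves":{"type":"array"},"jaw":{"type":"number"}},"required":["moves"]}

```bash
mkdir -p pics; cat > h.py <<'E'
import numpy as np, cv2
from workcell import status, cams, workorder, models, ctrl
def ray(cam,px,z):
    c=cams.camera_info(cam);K=np.array(c["camera_matrix"]);R=np.array(c["R"]);t=np.array(c["t"])
    d=R.T@np.linalg.solve(K,[px[0],px[1],1]);o=-R.T@t
    return o+d*(z-o[2])/d[2]
def tri(pa,pb):
    A=[];b=[]
    for cam,px in(("top",pa),("side",pb)):
        c=cams.camera_info(cam);P=np.array(c["camera_matrix"])@np.c_[np.array(c["R"]),np.array(c["t"])]
        for i in(0,1):
            r=px[i]*P[2]-P[i];A.append(r[:3]);b.append(-r[3])
    return np.linalg.lstsq(np.array(A),np.array(b),rcond=None)[0]
E
python3 - <<'E'
from h import *
ims=[cams.camera(n) for n in("top","side")]
im=np.hstack(ims);cv2.imwrite("pics/a.png",cv2.resize(im[:,:,::-1],(800,300)))
cv2.imwrite("pics/top.png",ims[0][:,:,::-1]);cv2.imwrite("pics/side.png",ims[1][:,:,::-1])
for l,z in(("extractor_on",.091),("compressor_on",.091),("lamp_on",.091),("start_top",.084),("console",0),("shoe",0),("cleaner",0),("dye_jar",0),("cream_jar",0)):
    for n in("top","side"):
        for m in models.mark_of(l,n)[:3]: print(l,n,np.round(m["pixel"],1),round(m["p"],2),np.round(ray(n,m["pixel"],z),3))
print(status.get_obs(),ctrl.nose_length)
E
```

```text
extractor_on side [255.3 184.5] 0.83 [ 0.636 -0.058  0.091]
compressor_on top [288.5 188.3] 0.88 [ 0.639 -0.152  0.091]
compressor_on side [258.  169.6] 0.77 [ 0.642 -0.137  0.091]
lamp_on top [215.7 200.7] 0.77 [0.597 0.068 0.091]
lamp_on top [250.  208.6] 0.7 [ 0.575 -0.036  0.091]
lamp_on side [260.8 210.2] 0.78 [0.6   0.058 0.091]
lamp_on side [258.4 170.8] 0.63 [ 0.639 -0.13   0.091]
start_top top [242.7 202. ] 0.69 [ 0.596 -0.013  0.084]
start_top side [273.2 195.4] 0.48 [ 0.577 -0.022  0.084]
console top [251.9 206.8] 0.59 [ 0.595 -0.043  0.   ]
shoe top [166.4 223.6] 0.6 [0.535 0.229 0.   ]
shoe side [275.1 277.4] 0.93 [0.537 0.218 0.   ]
cleaner top [376.5 211.7] 0.9 [ 0.586 -0.447  0.   ]
cleaner top [337.5 223.5] 0.88 [ 0.545 -0.319  0.   ]
cleaner top [355.8 152.5] 0.87 [ 0.783 -0.385  0.   ]
cleaner side [264.9 161.5] 0.98 [ 0.65  -0.319  0.   ]
cleaner side [287.3 141.8] 0.74 [ 0.588 -0.462  0.   ]
cleaner side [235.1 149.5] 0.73 [ 0.772 -0.382  0.   ]
dye_jar top [280.5 157.1] 0.77 [ 0.762 -0.135  0.   ]
dye_jar side [217.8 190.1] 0.7 [ 0.777 -0.131  0.   ]
cream_jar top [224.2 161.6] 0.52 [0.743 0.05  0.   ]
cream_jar side [217.6 227.1] 0.76 [0.734 0.047 0.   ]
{'time': 1.0, 'qpos': array([ 6.74029278e+01,  2.81290966e+01,  8.93190279e+01,  3.02948410e-03,
        6.25491924e+01, -6.05106689e+00]), 'qd': array([ 0.02905767,  0.07905006,  0.02856836, -0.02784447,  0.02685284,
       -0.06553194]), 'joint_efforts': array([ 2.14037922e-03, -6.12477350e+01, -2.58436275e+01,  6.93717110e-02,
        4.45582601e-02, -1.63655841e-05]), 'eef_pos': array([0.17797007, 0.59914282, 0.22562892]), 'orientation': array([ 1.79997048e+02, -2.39063479e-03,  1.63452598e+02]), 'force': array([-0.55200674,  0.47179892, -0.5398644 ]), 'torque': array([-0.01018354,  0.06088074, -0.01857361]), 'grip_force': 0.0, 'opening': 0.09520375478556574} 0.011
```

View pics/top.png

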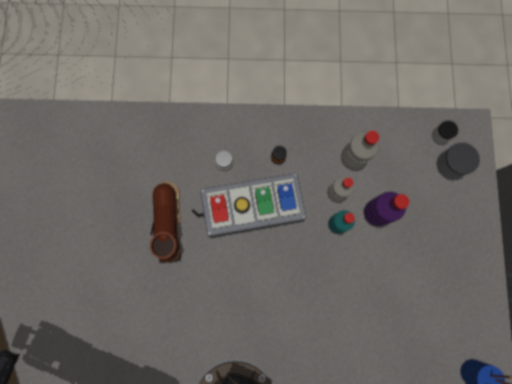

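View pics/side.png

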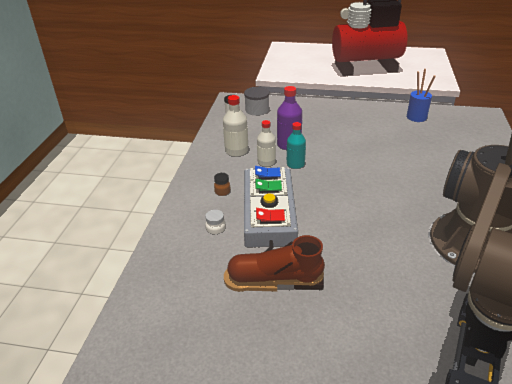

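The top view shows the console with, left to right, red (219,208), yellow (242,204), green (264,200) and blue (287,196). The side view shows the same order from near to far. There are several bottles, and they stay untouched. Next I fit the console pose from the colours and take a close crop.

```bash
python3 - <<'E'
from h import *
from scipy.optimize import least_squares
T=cv2.imread("pics/top.png");S=cv2.imread("pics/side.png")
rng={"red":[(0,8),(172,180)],"yellow":[(20,34)],"green":[(45,80)],"blue":[(100,125)]}
box={"top":(195,170,310,240),"side":(240,155,300,250)}
cen={}
for n,I in(("top",T),("side",S)):
    x0,y0,x1,y1=box[n];H=cv2.cvtColor(I,cv2.COLOR_BGR2HSV)[y0:y1,x0:x1]
    for c,rs in rng.items():
        m=sum(((H[...,0]>=a)&(H[...,0]<=b)) for a,b in rs).astype(bool)&(H[...,1]>130)&(H[...,2]>70)
        k,l,st,ce=cv2.connectedComponentsWithStats(m.astype(np.uint8));i=1+np.argmax(st[1:,4])
        cen[n,c]=ce[i]+[x0,y0];print(n,c,cen[n,c].round(1),st[i])
ys={"red":.105,"yellow":.035,"green":-.035,"blue":-.105}
for c in ys: print(c,tri(cen["top",c],cen["side",c]).round(4),ray("top",cen["top",c],.085).round(4),ray("side",cen["side",c],.085).round(4))
def proj(n,X):
    i=cams.camera_info(n);p=np.array(i["camera_matrix"])@(np.array(i["R"])@X+np.array(i["t"]));return p[:2]/p[2]
for use in(("top",),("side",),("top","side")):
    f=lambda q:np.concatenate([proj(n,np.array([q[0]-np.sin(q[2])*y,q[1]+np.cos(q[2])*y,.085]))-cen[n,c] for n in use for c,y in ys.items()])
    r=least_squares(f,[.6,-.04,.1]);print(use,r.x.round(4),r.fun.round(1))
q=r.x;R=np.array([[np.cos(q[2]),-np.sin(q[2])],[np.sin(q[2]),np.cos(q[2])]])
for c,y in ys.items(): print(c,(q[:2]+R@[0 if c=="yellow" else .027,y]).round(4), [proj(n,np.r_[q[:2]+R@[0 if c=="yellow" else .027,y],.091]).round(1).tolist() for n in("top","side")])
a=cv2.resize(T[170:242,192:312],None,fx=4,fy=4,interpolation=3);b=cv2.resize(S[155:250,235:305],None,fx=4,fy=4,interpolation=3)
o=np.zeros((380,770,3),np.uint8);o[:288,:480]=a;o[:380,485:765]=b;cv2.imwrite("pics/crop.png",o)
E
```

```text
top red [219.  209.3] [ 16  26  17  26 318]
top yellow [241.5 204.2] [ 41  29  12  12 113]
top green [264.1 201.3] [ 62  19  14  24 201]
top blue [286.5 197.8] [ 84  15  16  25 287]
side red [270.2 214.7] [ 16  53  29  14 314]
side yellow [268.8 197.7] [23 38 13 10 98]
side green [268.4 184.8] [ 16  24  25  12 217]
side blue [267.3 171.6] [ 15  11  25  11 219]
red [0.5734 0.0583 0.0777] [0.5718 0.0579 0.085 ] [0.5724 0.0668 0.085 ]
yellow [ 0.5884 -0.0098  0.0838] [ 0.5886 -0.0098  0.085 ] [ 0.5879 -0.0082  0.085 ]
green [ 0.6001 -0.0785  0.0787] [ 0.5989 -0.0782  0.085 ] [ 0.5988 -0.0702  0.085 ]
blue [ 0.6132 -0.1468  0.0786] [ 0.6109 -0.1462  0.085 ] [ 0.6126 -0.138   0.085 ]
('top',) [ 0.5926 -0.0441  0.1855] [-0.4 -0.5 -0.1  0.8  0.1 -0.   0.4 -0.3]
('side',) [ 0.593  -0.0376  0.1917] [-0.1 -0.3  0.3  1.1 -0.2 -0.4  0.  -0.5]
('top', 'side') [ 0.593  -0.0422  0.1883] [-1.  -0.5 -0.7  0.7 -0.5 -0.2 -0.3 -0.6 -0.  -1.4  0.5  0.1  0.1 -1.3
  0.4 -1.3]
red [0.5999 0.066 ] [[216.5, 199.8], [260.4, 211.9]]
yellow [ 0.5864 -0.0078] [[240.9, 204.6], [269.2, 196.2]]
green [ 0.6261 -0.0715] [[262.1, 192.1], [259.5, 182.2]]
blue [ 0.6392 -0.1403] [[284.8, 188.3], [259.0, 169.0]]
```

View pics/crop.png

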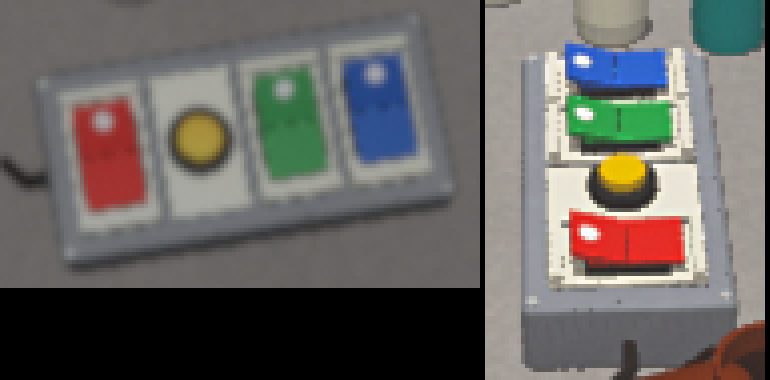

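The green dot is at about (0.626, -0.074), blue at (0.639, -0.143), and yellow at (0.586, -0.010), with console yaw 10.7°. These could be taken for the wanted controls: red rocker (219,209), green (264,201), blue (287,198) and the yellow button (242,204). The colours are unambiguous in the crop, and every rocker is off with its dotted end at +x. I travel high with the jaw shut.

Request:
{"fn": "arm_command", "kwargs": {
  "moves": [
    [[-0.6, -0.5, 0, 0], [-0.6, -0.5, 0, 0], [-0.6, -0.5, 0, 0], [-0.6, -0.5, 0, 0], [-0.6, -0.5, 0, 0]]
  ],
  "jaw": 0
}}

```text
time: 1.42
eef_pos: [0.2872, 0.4341, 0.2258]
orientation: [-180.0, 0.0, 163.4]
force: [0.8, 1.6, 0.0]
opening: 0.0675
grip_force: 0.0
```

Request:
{"fn": "arm_command", "kwargs": {
  "moves": [
    [[-0.6, -0.5, 0, 0], [-0.6, -0.5, 0, 0], [-0.6, -0.5, 0, 0], [-0.6, -0.5, 0, 0], [-0.6, -0.5, 0, 0]]
  ]
}}

```text
time: 1.83
eef_pos: [0.3956, 0.2715, 0.2259]
orientation: [180.0, 0.0, 163.4]
force: [0.5, 0.6, 0.4]
opening: 0.0337
grip_force: 0.0
```

Request:
{"fn": "arm_command", "kwargs": {
  "moves": [
    [[-0.6, -0.5, 0, 0], [-0.6, -0.5, 0, 0], [-0.6, -0.5, 0, 0], [-0.6, -0.5, 0, 0], [-0.6, -0.5, 0, 0]]
  ]
}}

```text
time: 2.25
eef_pos: [0.5041, 0.1087, 0.2258]
orientation: [180.0, 0.0, 163.4]
force: [0.8, 0.7, -0.2]
opening: 0.0026
grip_force: 0.0
```

Request:
{"fn": "arm_command", "kwargs": {
  "moves": [
    [[0, 0, 0, 0.198], [0, 0, 0, 0.198], [0, 0, 0, 0.198], [0, 0, 0, 0.198], [0, 0, 0, 0.198]]
  ]
}}

```text
time: 2.67
eef_pos: [0.5026, 0.1114, 0.2257]
orientation: [180.0, -0.0, 127.4]
force: [-0.4, -0.6, -0.1]
opening: 0.0003
grip_force: 0.0
```

```bash
cat >> h.py <<'E'
def go(x,y,z,yaw=100.7):
    s=status.get_obs();e=np.array(s["eef_pos"]);w=s["orientation"][2];c,n=np.cos(np.radians(w)),np.sin(np.radians(w))
    d=np.array([x,y,z])-e
    print("t",s["time"],"eef",e.round(4),"rpy",np.round(s["orientation"],1),"F",np.round(s["force"],1),"op",round(s["opening"],4))
    print("scaled",(np.array([c*d[0]+n*d[1],n*d[0]-c*d[1],-d[2]])/.25).round(4),"turn",round(((w-yaw+180)%360-180)/180,4))
E
python3 -c "
from h import *
go(.6256,-.0740,.13)"
```

```text
t 2.6667 eef [0.5026 0.1114 0.2257] rpy [180.   -0.  127.4] F [-0.4 -0.6 -0.1] op 0.0003
scaled [-0.8879 -0.0602  0.3827] turn 0.1486
```

Request:
{"fn": "arm_command", "kwargs": {
  "moves": [
    [[-0.888, -0.06, 0.1, 0.1486], [-0.888, -0.06, 0.1, 0.1486], [-0.888, -0.06, 0.1, 0.1486], [-0.888, -0.06, 0.1, 0.1486], [-0.888, -0.06, 0.1, 0.1486]]
  ]
}}

```text
time: 3.08
eef_pos: [0.6191, -0.0621, 0.2023]
orientation: [180.0, 0.0, 100.7]
force: [0.4, 0.9, -0.4]
opening: 0.0005
grip_force: 0.0
```

```bash
python3 -c "
from h import *
go(.6256,-.0740,.112)"
```

```text
t 3.0833 eef [ 0.6191 -0.0621  0.2023] rpy [180.    0.  100.7] F [ 0.4  0.9 -0.4] op 0.0005
scaled [-0.0518  0.0168  0.3611] turn 0.0001
```

Request:
{"fn": "arm_command", "kwargs": {
  "moves": [
    [[-0.05, 0.017, 0.1, 0], [-0.05, 0.017, 0.2, 0], [-0.05, 0.017, 0.3, 0], [-0.05, 0.017, 0.34, 0], [-0.05, 0.017, 0.34, 0]]
  ]
}}

```text
time: 3.5
eef_pos: [0.6238, -0.0715, 0.1151]
orientation: [-179.8, -0.1, 101.1]
force: [-0.6, 0.1, -0.9]
opening: 0.0003
grip_force: 0.0
```

```bash
python3 - <<'E'
from h import *
go(.6256,-.0740,.095)
a=cams.camera("top")[165:240,190:315];b=cams.camera("side")[130:235,220:320]
o=np.zeros((420,800,3),np.uint8);o[:225,:375]=cv2.resize(a,None,fx=3,fy=3);o[:420,400:]=cv2.resize(b,None,fx=4,fy=4)
cv2.imwrite("pics/c1.png",o[:,:,::-1])
E
```

```text
t 3.5 eef [ 0.6238 -0.0715  0.1151] rpy [-1.798e+02 -1.000e-01  1.011e+02] F [-0.6  0.1 -0.9] op 0.0003
scaled [-0.0112  0.0053  0.0806] turn 0.002
```

View pics/c1.png

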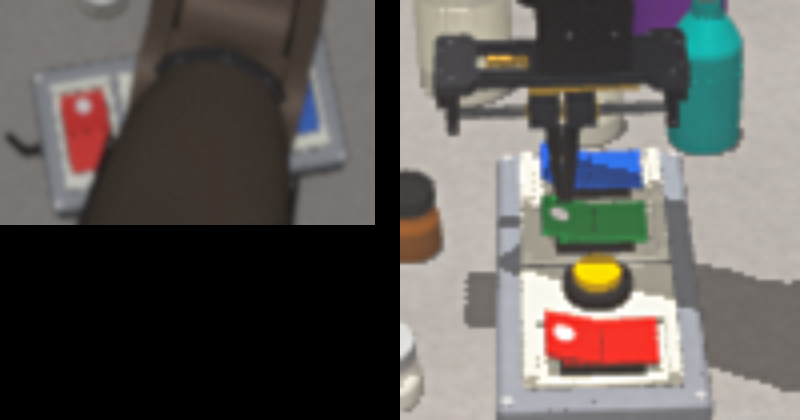

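The shut fingertips (565,198 in the crop) hang just above the green rocker's white dot (558,212), so I press.

Request:
{"fn": "arm_command", "kwargs": {
  "moves": [
    [[-0.008, 0.004, 0.03, 0], [-0.008, 0.004, 0.05, 0], [-0.008, 0.004, 0.07, 0], [-0.008, 0.004, 0.08, 0], [-0.008, 0.004, 0.08, 0]]
  ]
}}

```text
time: 4.02
eef_pos: [0.6259, -0.0733, 0.0969]
orientation: [-180.0, -0.0, 101.1]
force: [0.6, 0.2, 0.1]
opening: 0.0006
grip_force: 0.0
```

Request:
{"fn": "arm_command", "kwargs": {
  "moves": [
    [[0, 0, 0.003, 0], [0, 0, 0.003, 0]]
  ]
}}

```text
time: 4.18
eef_pos: [0.6262, -0.0734, 0.0967]
orientation: [180.0, 0.0, 101.1]
force: [1.5, -0.2, 0.4]
opening: 0.0005
grip_force: 0.0
```

```bash
python3 -c "
from h import *
go(.6256,-.0740,.095)"
```

```text
t 4.1833 eef [ 0.6262 -0.0734  0.0967] rpy [180.    0.  101.1] F [ 1.5 -0.2  0.4] op 0.0005
scaled [-0.0019 -0.0028  0.0069] turn 0.0021
```

Request:
{"fn": "arm_command", "kwargs": {
  "moves": [
    [[0, 0, 0.004, 0], [0, 0, 0.008, 0], [0, 0, 0.008, 0]]
  ]
}}

```text
time: 4.43
eef_pos: [0.6265, -0.0734, 0.095]
orientation: [179.9, 0.0, 101.1]
force: [1.0, 1.1, 2.8]
opening: 0.0002
grip_force: 1.3
```

Request:
{"fn": "arm_command", "kwargs": {
  "moves": [
    [[0, 0, 0.004, 0], [0, 0, 0.004, 0], [0, 0, 0.004, 0]]
  ]
}}

```text
time: 4.68
eef_pos: [0.6263, -0.0735, 0.0938]
orientation: [180.0, 0.0, 101.1]
force: [1.5, 0.4, 3.3]
opening: 0.0005
grip_force: 1.6
```

Request:
{"fn": "arm_command", "kwargs": {
  "moves": [
    [[0, 0, 0.004, 0], [0, 0, 0.004, 0], [0, 0, 0.004, 0]]
  ]
}}

```text
time: 4.93
eef_pos: [0.6261, -0.0735, 0.0926]
orientation: [180.0, 0.0, 101.1]
force: [1.6, -0.2, 2.9]
opening: 0.0003
grip_force: 1.5
```

Request:
{"fn": "arm_command", "kwargs": {
  "moves": [
    [[0, 0, 0.004, 0], [0, 0, 0.004, 0], [0, 0, 0.004, 0]]
  ]
}}

```text
time: 5.18
eef_pos: [0.6261, -0.0735, 0.0915]
orientation: [-180.0, -0.0, 101.1]
force: [1.3, 0.9, 2.1]
opening: 0.0006
grip_force: 1.3
```

Request:
{"fn": "arm_command", "kwargs": {
  "moves": [
    [[0, 0, 0.004, 0], [0, 0, 0.008, 0], [0, 0, 0.008, 0]]
  ]
}}

```text
time: 5.43
eef_pos: [0.6261, -0.0735, 0.0894]
orientation: [-180.0, -0.0, 101.1]
force: [2.8, -0.8, 2.3]
opening: 0.0004
grip_force: 1.1
```

Request:
{"fn": "arm_command", "kwargs": {
  "moves": [
    [[0, 0, 0.004, 0], [0, 0, 0.004, 0], [0, 0, 0.004, 0]]
  ]
}}

```text
time: 5.68
eef_pos: [0.6261, -0.0735, 0.0892]
orientation: [180.0, 0.0, 101.1]
force: [-0.5, -1.1, 9.0]
opening: 0.0007
grip_force: 4.9
```

Request:
{"fn": "arm_command", "kwargs": {
  "moves": [
    [[0, 0, 0.004, 0], [0, 0, 0.004, 0], [0, 0, 0.004, 0]]
  ]
}}

```text
time: 5.93
eef_pos: [0.6261, -0.0735, 0.0891]
orientation: [180.0, 0.0, 101.1]
force: [-3.2, 0.1, 18.3]
opening: 0.0006
grip_force: 9.2
```

Request:
{"fn": "arm_command", "kwargs": {
  "moves": [
    [[0, 0, -0.06, 0], [0, 0, -0.12, 0], [0, 0, -0.16, 0], [0, 0, -0.16, 0]]
  ]
}}

```text
time: 6.27
eef_pos: [0.6264, -0.0735, 0.1291]
orientation: [179.9, 0.0, 101.1]
force: [1.3, -0.2, 0.6]
opening: 0.0003
grip_force: 0.0
```

```bash
python3 -c "
from h import *
cv2.imwrite('pics/c2.png',cv2.resize(cams.camera('side')[130:235,220:320],None,fx=4,fy=4)[:,:,::-1])
go(.6386,-.1425,.12)"
```

```text
t 6.3167 eef [ 0.626  -0.0734  0.128 ] rpy [180.    0.  101.1] F [ 0.2  0.7 -0.3] op 0.0005
scaled [-0.2808 -0.0037  0.0319] turn 0.002
```

View pics/c2.png

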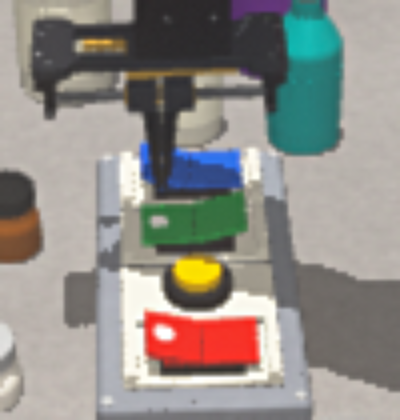

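The green rocker is now on: its dotted half (160,222) is level and its other end is raised. Blue is next, and the stop should come at TCP z of about 0.089.

Request:
{"fn": "arm_command", "kwargs": {
  "moves": [
    [[-0.14, -0.004, 0, 0], [-0.28, -0.004, 0, 0], [-0.28, -0.004, 0.04, 0], [-0.28, -0.004, 0.08, 0], [-0.28, -0.004, 0.11, 0]]
  ]
}}

```text
time: 6.73
eef_pos: [0.6375, -0.1419, 0.0978]
orientation: [-179.9, -0.1, 101.0]
force: [1.1, -0.3, 0.2]
opening: 0.0007
grip_force: 0.0
```

Request:
{"fn": "arm_command", "kwargs": {
  "moves": [
    [[0, 0, 0.01, 0], [0, 0, 0.02, 0], [0, 0, 0.03, 0], [0, 0, 0.03, 0]]
  ]
}}

```text
time: 7.07
eef_pos: [0.6384, -0.1415, 0.0924]
orientation: [-180.0, -0.0, 101.1]
force: [-0.1, 0.4, 0.5]
opening: 0.0005
grip_force: 0.0
```

```bash
python3 -c "
from h import *
go(.6386,-.1425,.089)"
```

```text
t 7.0667 eef [ 0.6384 -0.1415  0.0924] rpy [-180.    -0.   101.1] F [-0.1  0.4  0.5] op 0.0005
scaled [-0.004  -0.      0.0134] turn 0.0023
```

Request:
{"fn": "arm_command", "kwargs": {
  "moves": [
    [[0, 0, 0.004, 0], [0, 0, 0.008, 0], [0, 0, 0.012, 0], [0, 0, 0.012, 0]]
  ]
}}

```text
time: 7.4
eef_pos: [0.6389, -0.1421, 0.0898]
orientation: [179.9, 0.0, 101.1]
force: [-0.6, 2.3, 2.5]
opening: 0.0007
grip_force: 1.3
```

Request:
{"fn": "arm_command", "kwargs": {
  "moves": [
    [[0, 0, 0.006, 0], [0, 0, 0.006, 0], [0, 0, 0.006, 0]]
  ]
}}

```text
time: 7.65
eef_pos: [0.6389, -0.1422, 0.0892]
orientation: [179.9, 0.0, 101.1]
force: [-1.7, 3.3, 11.8]
opening: 0.0003
grip_force: 5.8
```

Request:
{"fn": "arm_command", "kwargs": {
  "moves": [
    [[0, 0, 0.005, 0], [0, 0, 0.005, 0], [0, 0, 0.005, 0]]
  ]
}}

```text
time: 7.9
eef_pos: [0.639, -0.1422, 0.0891]
orientation: [179.9, 0.0, 101.1]
force: [-5.1, 4.8, 22.4]
opening: 0.0006
grip_force: 10.8
```

Request:
{"fn": "arm_command", "kwargs": {
  "moves": [
    [[0, 0, -0.06, 0], [0, 0, -0.12, 0], [0, 0, -0.18, 0], [0, 0, -0.18, 0], [0, 0, -0.18, 0]]
  ]
}}

```text
time: 8.32
eef_pos: [0.6387, -0.1426, 0.132]
orientation: [179.9, 0.0, 101.1]
force: [-0.1, 0.3, -0.9]
opening: 0.0004
grip_force: 0.0
```

```bash
python3 -c "
from h import *
go(.5864,-.0099,.12)"
```

```text
t 8.3167 eef [ 0.6387 -0.1426  0.132 ] rpy [179.9   0.  101.1] F [-0.1  0.3 -0.9] op 0.0004
scaled [ 0.5611 -0.1036  0.0481] turn 0.002
```

Request:
{"fn": "arm_command", "kwargs": {
  "moves": [
    [[0.14, -0.026, 0, 0], [0.28, -0.052, 0, 0], [0.42, -0.078, 0, 0], [0.561, -0.104, 0, 0], [0.561, -0.104, 0, 0]]
  ]
}}

```text
time: 8.73
eef_pos: [0.5832, -0.0052, 0.1306]
orientation: [-179.8, -0.1, 101.2]
force: [0.1, 1.4, -0.2]
opening: 0.0006
grip_force: 0.0
```

Request:
{"fn": "arm_command", "kwargs": {
  "moves": [
    [[0, 0, 0.05, 0], [0, 0, 0.1, 0], [0, 0, 0.14, 0], [0, 0, 0.14, 0]]
  ]
}}

```text
time: 9.07
eef_pos: [0.5855, -0.0097, 0.0946]
orientation: [-179.9, -0.1, 101.0]
force: [-1.4, 2.7, 4.9]
opening: 0.0005
grip_force: 2.0
```

```bash
python3 -c "
from h import *
cv2.imwrite('pics/c3.png',cv2.resize(cams.camera('side')[130:235,220:320],None,fx=4,fy=4)[:,:,::-1])
go(.5864,-.0099,.089)"
```

```text
t 9.1167 eef [ 0.5856 -0.0097  0.0956] rpy [-1.799e+02 -1.000e-01  1.010e+02] F [-1.6  1.3  4.3] op 0.0001
scaled [-0.0013  0.0031  0.0265] turn 0.0019
```

View pics/c3.png

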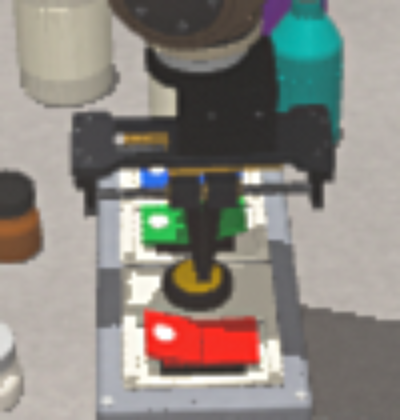

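The fingers are on the yellow button and the force is already slight. I'll let it settle, then creep down while reading the force.

Request:
{"fn": "arm_command", "kwargs": {
  "moves": [
    [[0, 0, 0, 0], [0, 0, 0, 0], [0, 0, 0, 0], [0, 0, 0, 0]]
  ]
}}

```text
time: 9.45
eef_pos: [0.5861, -0.0099, 0.0973]
orientation: [180.0, 0.0, 101.1]
force: [-0.3, -0.0, 2.6]
opening: 0.0005
grip_force: 1.3
```

Request:
{"fn": "arm_command", "kwargs": {
  "moves": [
    [[0, 0, 0.004, 0], [0, 0, 0.004, 0], [0, 0, 0.004, 0]]
  ]
}}

```text
time: 9.7
eef_pos: [0.5862, -0.0099, 0.096]
orientation: [180.0, 0.0, 101.1]
force: [-1.4, -1.7, 3.9]
opening: 0.0002
grip_force: 1.6
```

Request:
{"fn": "arm_command", "kwargs": {
  "moves": [
    [[0, 0, 0.004, 0], [0, 0, 0.004, 0], [0, 0, 0.004, 0]]
  ]
}}

```text
time: 9.95
eef_pos: [0.5862, -0.0098, 0.0949]
orientation: [180.0, 0.0, 101.1]
force: [-1.2, -2.8, 4.8]
opening: 0.0004
grip_force: 1.9
```

Request:
{"fn": "arm_command", "kwargs": {
  "moves": [
    [[0, 0, 0.004, 0], [0, 0, 0.008, 0], [0, 0, 0.008, 0], [0, 0, 0.008, 0]]
  ]
}}

```text
time: 10.28
eef_pos: [0.5862, -0.0098, 0.0933]
orientation: [180.0, 0.0, 101.1]
force: [-2.8, -3.1, 8.4]
opening: 0.0007
grip_force: 4.4
```

Request:
{"fn": "arm_command", "kwargs": {
  "moves": [
    [[0, 0, 0.004, 0], [0, 0, 0.004, 0], [0, 0, 0.004, 0]]
  ]
}}

```text
time: 10.53
eef_pos: [0.5863, -0.0098, 0.0931]
orientation: [179.9, 0.0, 101.1]
force: [-6.0, -1.7, 18.3]
opening: 0.0003
grip_force: 9.0
```

The button bottomed out firmly at TCP z 0.093 (18 N). I'll lift clear and check everything.

Request:
{"fn": "arm_command", "kwargs": {
  "moves": [
    [[0, 0, -0.05, 0], [0, 0, -0.15, 0], [0, 0, -0.3, 0], [0, 0, -0.4, 0], [0, 0, -0.4, 0]]
  ]
}}

```text
time: 10.95
eef_pos: [0.588, -0.0096, 0.1965]
orientation: [179.6, 0.1, 101.1]
force: [0.6, 0.1, 1.4]
opening: 0.0004
grip_force: 0.0
```

Request:
{"fn": "arm_command", "kwargs": {
  "moves": [
    [[0.16, 0, -0.16, 0], [0.32, 0, -0.16, 0], [0.48, 0, -0.16, 0], [0.64, 0, -0.16, 0], [0.8, 0, -0.16, 0]]
  ]
}}

```text
time: 11.37
eef_pos: [0.5479, 0.1838, 0.2314]
orientation: [180.0, -0.0, 101.0]
force: [1.3, -0.2, 0.8]
opening: 0.0003
grip_force: 0.0
```

Request:
{"fn": "arm_command", "kwargs": {
  "moves": [
    [[0.16, -0.05, 0, 0], [0.32, -0.1, 0, 0], [0.48, -0.15, 0, 0], [0.64, -0.2, 0, 0], [0.64, -0.2, 0, 0]]
  ]
}}

```text
time: 11.78
eef_pos: [0.4654, 0.3344, 0.231]
orientation: [-179.9, -0.1, 101.3]
force: [0.3, -0.3, -0.2]
opening: 0.0001
grip_force: 0.0
```

```bash
python3 - <<'E'
from h import *
T=cams.camera("top");S=cams.camera("side")
for l in("extractor_on","compressor_on","lamp_on","start_top"):
    print(l,[[ (np.round(m["pixel"],1).tolist(),round(m["p"],2)) for m in models.mark_of(l,n)[:2]] for n in("top","side")])
o=np.zeros((400,800,3),np.uint8);o[:288,:480]=cv2.resize(T[170:242,192:312],None,fx=4,fy=4,interpolation=3);o[:380,485:765]=cv2.resize(S[155:250,235:305],None,fx=4,fy=4,interpolation=3)
cv2.imwrite("pics/d.png",o[:,:,::-1]);cv2.imwrite("pics/top2.png",T[:,:,::-1]);cv2.imwrite("pics/side2.png",S[:,:,::-1]);go(.4,.3,.2)
# white dot centroids inside coloured rockers, before and after
for tag in("","2"):
  for n,pts in(("top",[(263,192),(285.5,188.5),(217.7,200.5)]),("side",[(259.5,183.5),(259.5,169.5),(261,212)])):
    I=cv2.imread(f"pics/{n}{tag}.png").astype(float).min(2)
    r=[]
    for u,v in pts:
        u0,v0=int(u)-4,int(v)-4;w=I[v0:v0+9,u0:u0+9];w=np.clip(w-110,0,None);yy,xx=np.mgrid[v0:v0+9,u0:u0+9];r.append((round((w*xx).sum()/w.sum(),2),round((w*yy).sum()/w.sum(),2)))
    print(n,tag,r)
E
```

```text
extractor_on [[([260.8, 190.7], 0.91)], [([258.4, 184.0], 0.5)]]
compressor_on [[([288.4, 191.7], 0.69), ([278.5, 158.9], 0.37)], [([258.0, 174.6], 0.58)]]
lamp_on [[([218.6, 200.1], 0.74), ([259.7, 193.3], 0.16)], [([260.1, 185.0], 0.56), ([263.3, 212.5], 0.46)]]
start_top [[([244.3, 200.7], 0.64), ([261.0, 193.0], 0.26)], [([272.0, 195.5], 0.62)]]
t 12.2833 eef [0.4694 0.3286 0.2318] rpy [-180.   -0.  101.] F [ 0.5 -0.1  0.2] op 0.0004
scaled [-0.0593 -0.2942  0.1273] turn 0.0016
top  [(np.float64(262.54), np.float64(191.76)), (np.float64(285.33), np.float64(187.88)), (np.float64(217.33), np.float64(199.75))]
side  [(np.float64(259.15), np.float64(183.1)), (np.float64(258.76), np.float64(168.96)), (np.float64(261.06), np.float64(212.03))]
top 2 [(np.float64(262.24), np.float64(191.48)), (np.float64(284.58), np.float64(187.56)), (np.float64(217.31), np.float64(199.77))]
side 2 [(np.float64(258.59), np.float64(182.55)), (np.float64(258.55), np.float64(168.82)), (np.float64(260.0), np.float64(213.0))]
```

View pics/d.png

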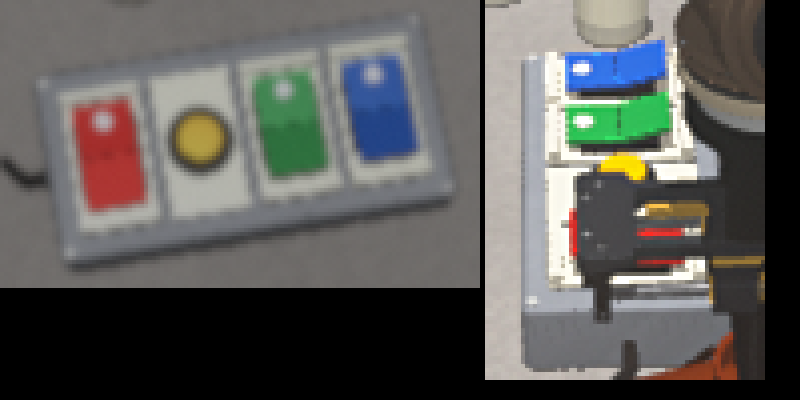

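Green and blue both show the dotted half level and the other half raised, red is unchanged, and the yellow button is back up. One last check from the saved pictures: dot tilt, and whether anything else moved.

```bash
python3 - <<'E'
from h import *
print("green off/on",tri((262.54,191.76),(259.15,183.1)).round(4),tri((262.24,191.48),(258.59,182.9)).round(4))
for n,t in(("top",.09),("side",.09)):
    d=cv2.absdiff(cv2.imread(f"pics/{n}.png"),cv2.imread(f"pics/{n}2.png")).max(2)>40
    k,l,st,_=cv2.connectedComponentsWithStats(d.astype(np.uint8),connectivity=8)
    print(n,[s.tolist() for s in st[1:] if s[4]>8])
im=np.hstack([cv2.imread("pics/top2.png"),cv2.imread("pics/side2.png")]);cv2.imwrite("pics/e.png",cv2.resize(im,(800,300),interpolation=cv2.INTER_AREA))
E
```

```text
green off/on [ 0.6277 -0.073   0.0864] [ 0.6288 -0.072   0.0876]
top [[32, 196, 124, 188, 10909], [40, 322, 7, 5, 26], [13, 325, 34, 46, 826], [9, 352, 11, 13, 84], [52, 362, 7, 6, 35], [229, 365, 21, 10, 98], [50, 374, 20, 10, 113]]
side [[433, 0, 50, 23, 617], [499, 0, 3, 16, 38], [500, 17, 12, 9, 72], [257, 20, 222, 223, 16122], [502, 27, 10, 4, 14], [503, 32, 9, 5, 27], [503, 45, 9, 4, 29], [504, 57, 8, 11, 47], [321, 92, 19, 5, 31], [351, 92, 4, 7, 23], [306, 94, 10, 2, 11], [270, 113, 8, 32, 167], [507, 121, 5, 25, 72], [461, 143, 25, 9, 124], [460, 153, 9, 8, 13], [468, 154, 5, 8, 16], [447, 156, 8, 19, 41], [469, 163, 3, 9, 20], [255, 165, 25, 26, 207], [271, 173, 10, 8, 50], [442, 177, 20, 26, 280], [489, 177, 17, 15, 129], [273, 187, 10, 4, 24], [502, 187, 8, 16, 86], [472, 193, 27, 38, 409], [262, 198, 12, 5, 43], [457, 206, 10, 12, 26], [433, 223, 14, 19, 161], [503, 225, 9, 6, 34], [469, 227, 18, 21, 215], [491, 227, 11, 4, 24], [507, 232, 5, 7, 20], [483, 242, 29, 20, 300], [298, 246, 4, 8, 20], [267, 248, 245, 136, 14116], [457, 251, 20, 13, 63], [477, 263, 3, 7, 9]]
```

View pics/e.png

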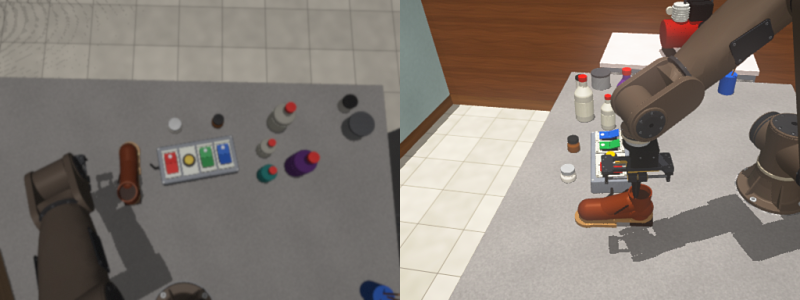

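The overview shows the shoe, bottles and jars where they were. The changed pixels in the top view are only the arm and its shadow, and the gripper is about 0.1 m above the shoe's height.

```bash
python3 -c "
from h import *
print(workorder.sign_off())"
```

```text
the job is handed in; nothing more can be done
None
```

I pressed the green extractor on, then the blue compressor on, then pushed the yellow start button fully down and let it come back up; the red rocker and the loose items are as they were, and the job is handed in at about 12 s (no verdict was returned).

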